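# Sort the crockery into the open trays

## Robot

A 6-joint arm with a two-finger parallel gripper is mounted at the origin on the work surface. World frame = base frame: x ahead of the robot, y to its left, z up, the work surface at z = 0. Lengths are in m, angles in rad, forces in N, time in s.
With the tool pointing down it reaches from about 0.275 to 0.975 m from the base axis. Payload 8.4 kg.
Tool frame: the origin (TCP) lies midway between the tips of the shut fingers; the grasp point (between the pads) lies manip.grip_point_offset behind it (manip.grip_point_offset is the distance from the TCP to the grasp point, in m); z points along the fingers, y is the line along which they close (so a half turn about z gives the same grasp; the last joint's range is limited). The gripper opens to 92 mm and grips with 3 to 60 N. Pads are 20 mm wide; open, the fingers measure 128 mm over their backs; the gripper's body (75 mm by 189 mm) begins 69 mm behind the grasp point.
Start: joints at [-0.002, 0.353, 1.633, -0, 1.155, -0.002], TCP at [0.625, -0, 0.215] pointing down, gripper open.
Joint ranges: [-2.63, 2.63], [-0.92, 2.1], [0.06, 2.66], [-1.3, 4.44], [0, 2.69], [-3.02, 3.02]. Speed limits (rad/s): [2.22, 2.22, 2.79, 3.14, 3.14, 3.14].

## Interface

Orientations are given as a rotation vector (axis times angle).
In Python, from plant import manip gives the robot as it stands.
- The arm moves only by the tool drive_tool, never from a script. Its arguments are lists of equal length, an entry for each row: "linear": the shift along the world's x, y, z in units of 30 mm (1.0 is 30 mm), a list of three; "rotation": the turn, a rotation vector about the world's x, y, z in units of 6 degrees (1.0 is 6 degrees), a list of three; "hand": the finger opening in mm, from 0 to 91.9. In form: {"linear": [[dx, dy, dz], ...], "rotation": [[ax, ay, az], ...], "hand": [hand, ...]}. A call has 1 to 8 rows; each row is the pose to reach, as a shift and turn from the pose commanded when the call began; what a row does not reach only later rows make up. A row lasts 1/12 s, in which the tool goes at most 41.7 mm and 7.16 degrees, less where a joint would pass 70% of its speed; a pose out of reach is approached as far as the arm can. A call with a gripper value outside its range is refused whole. The fingers move at their own pace and stop on an object; "newtons" is the grip in N (left out, the last holds). Time passes only in rows, so rows that repeat a pose let the fingers close. It gives the time, the measured TCP pose, the force, the opening and the grip force at its end, in the units of the state.
- manip.sense(): the state, without advancing time (a new reading comes with each control period).
- manip.snapshot(name): name is "scene" or "side" or "wrist"; returns a dict with "image" (384x512x3 uint8, blue, green, red), "range_z" (384x512 float32, m along the optical axis (not along the pixel's ray), 0 where there is no reading), "fx", "fy", "cx", "cy" (pixels), "R" (3x3) and "t" (3): a world point X has camera coordinates R X + t. Camera axes: x right, y down, z forward; pixel columns grow to the right and rows downward; lengths in m; the calibration is good to about 2 mm. A picture is of the moment at which its call begins.
- manip.job_done(): hands the job in; it is judged then, once.
The state is a dict: "clock": time; "q": joint angles; "joint_vel": joint speeds; "joint_torque": joint torques, N m; "ee_pos": TCP position; "eef_rot": TCP orientation; "contact_force": force on the tool from outside, world axes, zero at the start; "wrist_torque": the same for the moment, N m; "width": finger opening in m; "gripper_force": force on a finger pad.
Only numpy, scipy, OpenCV 4.12 (cv2) and the standard library are available. Lean on these libraries where they do the work, as an engineer would, in place of code of your own. Each camera call takes 0.05 s, during which the arm holds its last target. There are 200 camera calls.

## Task

Put away the two cups and the ramekin standing in the middle of the table, like with like: the cups wholly inside the tray that already holds a cup, the ramekin wholly inside the tray that already holds a ramekin, all five pieces standing upright on the tray floor. Slide them in gently through the open side, without gripping, lifting or tipping them (the glaze chips: keep the push under 12 N), and without moving the two beakers.

Things in the scene. Friction and masses are not known exactly. Their poses are not given: they have to be found in the camera images.
- cup_1: straight-sided white ceramic cup without handle, 54 mm in diameter, 56 mm high, wall 4 mm, open at the top; origin at the centre of its underside, z up through it; starts in the middle of the table
- cup_2: straight-sided white ceramic cup without handle, 54 mm in diameter, 56 mm high, wall 4 mm, open at the top; origin at the centre of its underside, z up through it; just like the other one, starts in the middle of the table
- ramekin_1: low, wide white ceramic ramekin (baking dish), straight-sided, 78 mm in diameter, 34 mm high, wall 4 mm, open at the top; origin at the centre of its underside, z up through it; starts in the middle of the table
- cup_kept: straight-sided white ceramic cup without handle, 54 mm in diameter, 56 mm high, wall 4 mm, open at the top; origin at the centre of its underside, z up through it; the one already put away: it stands near the back of one of the trays, and marks it as the tray for cups
- ramekin_kept: low, wide white ceramic ramekin (baking dish), straight-sided, 78 mm in diameter, 34 mm high, wall 4 mm, open at the top; origin at the centre of its underside, z up through it; the one already put away: it stands near the back of the other tray, and marks it as the tray for ramekins
- tray_left: fixed wooden tray: three walls 45 mm high, 12 mm thick, and one open side (mouth) towards the table's middle; no sill, its floor is level with the table. Inside 280 mm wide, 160 mm deep. Origin on the floor, middle of the mouth; x points into the tray (back wall at x = 160 mm), y along the mouth (side walls at y = -140, +140 mm), z up; the tray on the robot's left
- tray_right: fixed wooden tray: three walls 45 mm high, 12 mm thick, and one open side (mouth) towards the table's middle; no sill, its floor is level with the table. Inside 280 mm wide, 160 mm deep. Origin on the floor, middle of the mouth; x points into the tray (back wall at x = 160 mm), y along the mouth (side walls at y = -140, +140 mm), z up; the tray on the robot's right
- beaker_1: clear plastic drinking beaker, 66 mm across the rim, 90 mm high, standing beyond the crockery, more to the left; origin at the centre of its underside
- beaker_2: another such beaker, 66 mm across, 90 mm high, standing beside it, more to the right; origin at the centre of its underside
- cork: wine cork standing on end among the crockery, 23 mm in diameter, 24 mm high, 12 g; litter, may be nudged; origin at the centre of its underside
- screw_cap: brass-coloured bottle cap among the crockery, 30 mm in diameter, 18 mm high, 12 g; litter, may be nudged; origin at the centre of its underside
Things that resemble listed ones, but are neither listed nor needed, are in the scene too. Leave any pink or turquoise look-alike of the ramekin_1 alone.

How it is judged:
By the outcome, as a careful person would: the job done as asked, in the order asked, and still so for the second after the job is handed in, with the robot touching nothing.
It also fails if it takes over 61 s, if anything falls off the work surface, if the arm or the gripper's body presses on something with over 40 N, if the wrist force passes 120 N, or if a joint passes its speed limit or range.

## Working session

There is one attempt and no reset: what is moved stays moved. The work goes in short steps, Python scripts to look and compute and a tool call to move; the robot and the scene stay as the last step left them, time stands still between calls to the robot, and variables do not carry over. Pictures are saved under pics/ and viewed, at most 10 in all, crops included, and the job is handed in when it is done.

Besides the shell and the picture viewer there is one more tool, called after ">>>" by a JSON object that holds its "fn" and its "kwargs", one argument or row to a line. drive_tool: Moves the arm, as the interface text tells. Its arguments: {"type":"object","properties":{"linear":{"type":"array","items":{"type":"array","items":{"type":"number"}}},"rotation":{"type":"array","items":{"type":"array","items":{"type":"number"}}},"hand":{"type":"array","items":{"type":"number"}},"newtons":{"type":"number"}},"required":["linear","rotation","hand"]}

```bash
mkdir -p pics; ls
python3 - <<'E'
from plant import manip
import cv2,numpy as np
s=manip.sense();print(s['clock'],s['ee_pos'],s['eef_rot'],manip.grip_point_offset)
for n in("scene","side"):
    d=manip.snapshot(n);cv2.imwrite(f"pics/{n}0.png",d["image"]);np.savez(f"{n}0.npz",**d)
    print(n,d['fx'],d['cx'],d['cy'],-d['R'].T@d['t'])
a=cv2.imread("pics/scene0.png");cv2.imwrite("pics/scene0b.png",cv2.resize(a,(800,600)))
E
```

```text
pics
0.0 [6.24512940e-01 9.39917143e-06 2.13872926e-01] [-2.22072327e+00 -2.22082163e+00  1.51406167e-03] 0.0187
scene 469.2383695254179 262.4519839949168 197.24768116211294 [1.2169788  0.30448433 0.87678636]
side 423.03054204905504 259.83053068456786 198.33699073373 [ 0.42756176 -0.59852879  0.68432525]
```

View pics/scene0b.png

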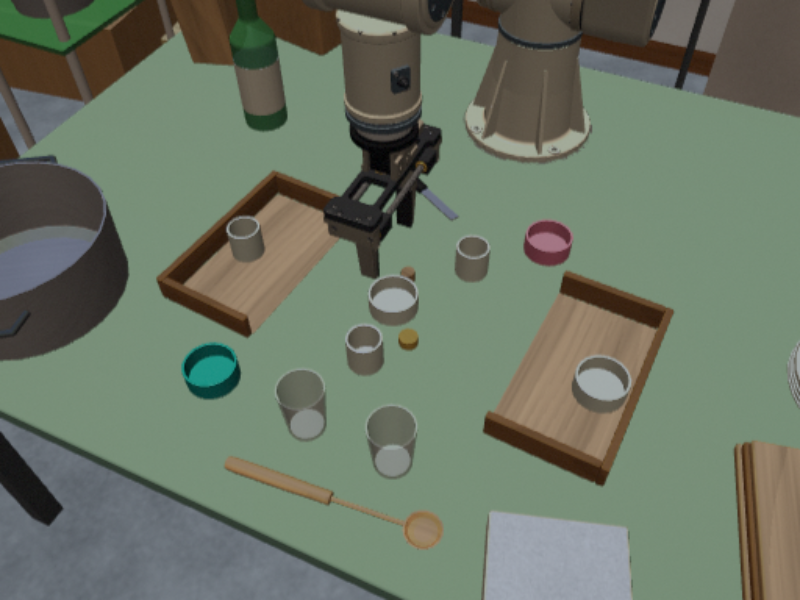

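View pics/side0.png

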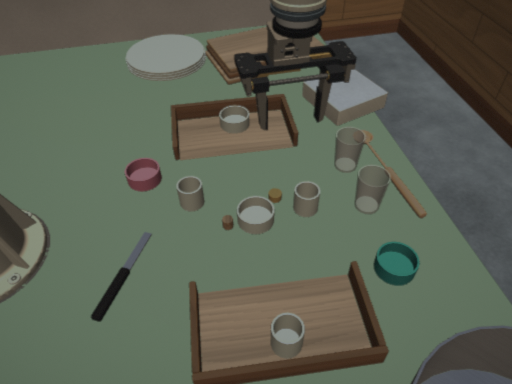

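Scene view (camera faces the robot, right = +y). Ramekin at (393,290), cups at (473,246) and (365,336), cap (408,337), cork (407,272). The tray with the kept cup (245,230) is on the robot's right. The tray with the kept ramekin (602,375) is on its left. Beakers are at (302,400) and (391,440).

```bash
cat > h.py <<'E'
import numpy as np,cv2
def ray(d,u,v,z):
    R,t=d['R'],d['t'];c=-R.T@t
    w=R.T@np.array([(u-d['cx'])/d['fx'],(v-d['cy'])/d['fy'],1.]);return (c+w*(z-c[2])/w[2])[:2]
def cloud(d):
    v,u=np.mgrid[:384,:512];Z=d['range_z']
    P=np.stack([(u-d['cx'])/d['fx']*Z,(v-d['cy'])/d['fy']*Z,Z],-1).reshape(-1,3)
    return ((P-d['t'])@d['R'])[Z.ravel()>0]
def circ(P,s,h,r):
    """algebraic circle fit to the rim points near seed s"""
    for _ in range(4):
        k=P[(abs(P[:,2]-h+.001)<.005)&(np.hypot(*(P[:,:2]-s).T)<r+.012)][:,:2]
        if len(k)<5:return s,0,0
        s=np.array(cv2.minEnclosingCircle(k.astype(np.float32))[0]);R=cv2.minEnclosingCircle(k.astype(np.float32))[1]
    return s,R,len(k)
E
python3 - <<'E'
from h import *
S={n:dict(np.load(n+"0.npz")) for n in("scene","side")}
O={'cupA':(473,246,.056,.027),'cupB':(365,336,.056,.027),'ram':(393,290,.034,.039),'cupK':(245,227,.056,.027),'ramK':(602,372,.034,.039),'bk1':(302,386,.09,.033),'bk2':(391,425,.09,.033),'pink':(548,236,.034,.039),'teal':(211,358,.034,.039),'cork':(408,271,.024,.0115),'cap':(408,334,.018,.015)}
for n,(u,v,h,r) in O.items():
    s=ray(S['scene'],u*.64,v*.64,h);print(n,s.round(3),end=' ')
    for c in S:
        q,R,k=circ(cloud(S[c]),s,h,r);print(c,np.round(q,3),round(R,4),k,end=' | ')
    print()
for n,L in{'R':[(275,176),(163,282),(247,326)],'L':[(570,274),(673,312),(602,472),(487,425)]}.items():
    for u,v in L:print(n,ray(S['scene'],u*.64,v*.64,.045).round(3))
for n,L in{'R':[(190,289),(198,377),(378,352),(355,268)],'L':[(171,104),(177,137),(297,122),(287,98)]}.items():
    for u,v in L:print(n,'side',ray(S['side'],u,v,.045).round(3))
E
```

```text
cupA [0.425 0.05 ] scene [0.426 0.048] 0.0281 113 | side [0.421 0.048] 0.0276 183 | 
cupB [ 0.658 -0.024] scene [ 0.661 -0.025] 0.0281 144 | side [ 0.657 -0.026] 0.0281 193 | 
ram [ 0.544 -0.034] scene [ 0.549 -0.032] 0.0404 171 | side [ 0.544 -0.033] 0.0403 279 | 
cupK [ 0.537 -0.303] scene [ 0.537 -0.307] 0.0295 111 | side [ 0.535 -0.308] 0.0271 309 | 
ramK [0.562 0.299] scene [0.569 0.301] 0.0404 229 | side [0.563 0.31 ] 0.0501 269 | 
bk1 [ 0.788 -0.047] scene [ 0.791 -0.049] 0.0339 192 | side [ 0.788 -0.051] 0.0342 229 | 
bk2 [0.793 0.082] scene [0.794 0.082] 0.0336 203 | side [0.79  0.082] 0.0348 186 | 
pink [0.331 0.147] scene [0.328 0.148] 0.0412 156 | side [0.323 0.146] 0.0408 258 | 
teal [ 0.769 -0.215] scene [ 0.778 -0.212] 0.04 230 | side [ 0.775 -0.213] 0.04 369 | 
cork [ 0.49  -0.034] scene [ 0.5   -0.038] 0.0221 82 | side [ 0.495 -0.042] 0.0223 107 | 
cap [0.602 0.017] scene [0.605 0.018] 0.0158 109 | side [0.6   0.017] 0.0153 125 | 
R [ 0.396 -0.334]
R [ 0.684 -0.359]
R [ 0.705 -0.194]
L [0.41  0.206]
L [0.421 0.366]
L [0.72  0.339]
L [0.716 0.184]
R side [ 0.394 -0.196]
R side [ 0.387 -0.348]
R side [ 0.663 -0.374]
R side [ 0.686 -0.222]
L side [0.411 0.368]
L side [0.413 0.227]
L side [0.709 0.215]
L side [0.714 0.322]
```

Run:
```python
from h import *
for c in("scene","side"):
    d=dict(np.load(c+"0.npz"));P=cloud(d);I=d['image'].reshape(-1,3)[d['range_z'].ravel()>0].astype(int)
    brown=(I[:,2]-I[:,0]>25)&(I[:,2]<150)&(abs(P[:,2]-.044)<.006)
    for n,sg in(('R',-1),('L',1)):
        k=P[brown&(P[:,1]*sg>.13)&(P[:,1]*sg<.42)&(abs(P[:,0]-.55)<.2)][:,:2]
        r=cv2.minAreaRect((k*1000).astype(np.float32));print(c,n,len(k),np.round(r[0]),np.round(r[1]),round(r[2],1),cv2.boxPoints(r).round().tolist())
```

```text
scene R 927 [ 539. -278.] [173. 308.] 84.8 [[378.0, -351.0], [684.0, -379.0], [700.0, -206.0], [394.0, -178.0]]
scene L 1432 [559. 271.] [171. 307.] 86.2 [[400.0, 196.0], [706.0, 175.0], [718.0, 346.0], [411.0, 367.0]]
side R 2898 [ 536. -280.] [171. 302.] 84.7 [[378.0, -351.0], [679.0, -379.0], [694.0, -209.0], [393.0, -181.0]]
side L 742 [555. 270.] [172. 300.] 86.5 [[399.0, 193.0], [699.0, 175.0], [710.0, 347.0], [410.0, 365.0]]
```

>>> {"fn": "drive_tool", "kwargs": {
  "linear": [
    [1.0,0.9,-0.5],
    [1.35,0.9,-1.6],
    [1.35,0.9,-2.8],
    [1.35,0.9,-4.0],
    [1.35,0.9,-5.2],
    [1.35,0.9,-6.2],
    [1.35,0.9,-6.6],
    [1.35,0.9,-6.65]
  ],
  "rotation": [
    [0,0,0],
    [0,0,0],
    [0,0,0],
    [0,0,0],
    [0,0,0],
    [0,0,0],
    [0,0,0],
    [0,0,0]
  ],
  "hand": [34,34,34,34,34,34,34,34]
}}

```text
clock: 0.77
ee_pos: [0.6631, 0.0269, 0.0119]
eef_rot: [-2.219, -2.219, 0.006]
contact_force: [-1.8, 0.3, 0.1]
width: 0.0406
gripper_force: 0.0
```

>>> {"fn": "drive_tool", "kwargs": {
  "linear": [
    [0,0,0.1],
    [0,-0.15,0.1],
    [0,-0.3,0.1],
    [0,-0.45,0.1],
    [0,-0.55,0.1],
    [0,-0.65,0.1],
    [0,-0.75,0.1],
    [0,-0.85,0.1]
  ],
  "rotation": [
    [0,0,0],
    [0,0,0],
    [0,0,0],
    [0,0,0],
    [0,0,0],
    [0,0,0],
    [0,0,0],
    [0,0,0]
  ],
  "hand": [34,34,34,34,34,34,34,34]
}}

```text
clock: 1.43
ee_pos: [0.6656, 0.0012, 0.0184]
eef_rot: [2.222, 2.221, 0.0]
contact_force: [-0.5, 0.3, 0.3]
width: 0.0339
gripper_force: 0.4
```

>>> {"fn": "drive_tool", "kwargs": {
  "linear": [
    [-0.05,-0.1,-0.05],
    [-0.1,-0.25,-0.1],
    [-0.15,-0.45,-0.1],
    [-0.18,-0.65,-0.1],
    [-0.22,-0.85,-0.1],
    [-0.26,-1.05,-0.1],
    [-0.3,-1.25,-0.1],
    [-0.34,-1.45,-0.1]
  ],
  "rotation": [
    [0,0,0],
    [0,0,0],
    [0,0,0],
    [0,0,0],
    [0,0,0],
    [0,0,0],
    [0,0,0],
    [0,0,0]
  ],
  "hand": [34,34,34,34,34,34,34,34]
}}

```text
clock: 2.1
ee_pos: [0.6552, -0.0427, 0.0151]
eef_rot: [2.222, 2.221, -0.0]
contact_force: [0.6, 0.1, -0.1]
width: 0.0341
gripper_force: 0.2
```

```bash
cat > look.py <<'E'
import sys
from plant import manip
from h import *
def look(c,**seeds):
    d=manip.snapshot(c);P=cloud(d);s=manip.sense()
    print(c,'t',round(s['clock'],2),'tcp',s['ee_pos'].round(4) if hasattr(s['ee_pos'],'round') else s['ee_pos'])
    for n,(x,y) in seeds.items():
        h,r=(.034,.039) if n[0]=='r' else (.056,.027)
        q,R,k=circ(P,np.array([x,y]),h,r);print(n,np.round(q,3),round(R,4),k)
    return d
E
python3 -c "
from look import *
for c in('scene','side'):
    d=look(c,cupB=(.655,-.075));cv2.imwrite(f'pics/{c}1.png',d['image'])"
```

```text
scene t 2.15 tcp [ 0.6549 -0.0437  0.0151]
cupB [ 0.655 -0.075] 0 0
side t 2.2 tcp [ 0.6551 -0.0431  0.0151]
cupB [ 0.652 -0.064] 0.0371 263
```

View pics/side1.png

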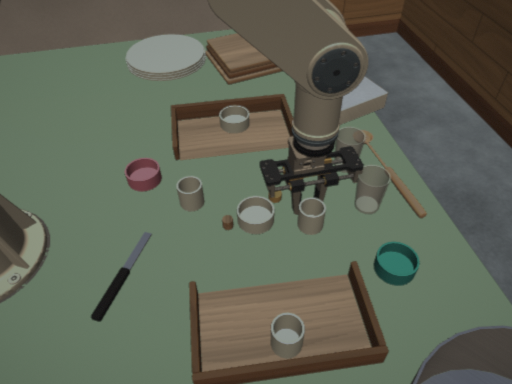

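The side view shows the cup upright and cradled between the fingers at (311,215), and the push force is low. I'll keep pushing.

>>> {"fn": "drive_tool", "kwargs": {
  "linear": [
    [-0.03,-0.2,0],
    [-0.07,-0.45,0],
    [-0.11,-0.7,0],
    [-0.15,-0.95,0],
    [-0.19,-1.2,0],
    [-0.23,-1.45,0],
    [-0.27,-1.7,0],
    [-0.31,-1.95,0]
  ],
  "rotation": [
    [0,0,0],
    [0,0,0],
    [0,0,0],
    [0,0,0],
    [0,0,0],
    [0,0,0],
    [0,0,0],
    [0,0,0]
  ],
  "hand": [34,34,34,34,34,34,34,34]
}}

```text
clock: 2.87
ee_pos: [0.6459, -0.1014, 0.0151]
eef_rot: [2.222, 2.221, 0.0]
contact_force: [-0.1, -0.3, -0.2]
width: 0.034
gripper_force: 0.4
```

>>> {"fn": "drive_tool", "kwargs": {
  "linear": [
    [-0.04,-0.25,0],
    [-0.08,-0.5,0],
    [-0.12,-0.75,0],
    [-0.16,-1.0,0],
    [-0.2,-1.25,0],
    [-0.24,-1.5,0],
    [-0.28,-1.75,0],
    [-0.32,-2.0,0]
  ],
  "rotation": [
    [0,0,0],
    [0,0,0],
    [0,0,0],
    [0,0,0],
    [0,0,0],
    [0,0,0],
    [0,0,0],
    [0,0,0]
  ],
  "hand": [34,34,34,34,34,34,34,34]
}}

```text
clock: 3.53
ee_pos: [0.6363, -0.1612, 0.0151]
eef_rot: [2.221, 2.222, 0.0]
contact_force: [-0.1, 1.5, 0.7]
width: 0.0339
gripper_force: 0.5
```

```bash
python3 -c "
from look import *
for c in('scene','side'):
    d=look(c,cupB=(.634,-.193),cupK=(.536,-.307))"
```

```text
scene t 3.58 tcp [ 0.6361 -0.1625  0.0151]
cupB [ 0.634 -0.193] 0 0
cupK [ 0.542 -0.31 ] 0.0277 63
side t 3.63 tcp [ 0.6361 -0.1618  0.015 ]
cupB [ 0.634 -0.183] 0.0366 316
cupK [ 0.536 -0.309] 0.0274 316
```

>>> {"fn": "drive_tool", "kwargs": {
  "linear": [
    [-0.04,-0.25,0],
    [-0.08,-0.5,0],
    [-0.12,-0.75,0],
    [-0.16,-1.0,0],
    [-0.2,-1.25,0],
    [-0.24,-1.5,0],
    [-0.28,-1.75,0],
    [-0.32,-2.0,0]
  ],
  "rotation": [
    [0,0,0],
    [0,0,0],
    [0,0,0],
    [0,0,0],
    [0,0,0],
    [0,0,0],
    [0,0,0],
    [0,0,0]
  ],
  "hand": [34,34,34,34,34,34,34,34]
}}

```text
clock: 4.3
ee_pos: [0.6266, -0.2213, 0.0151]
eef_rot: [-2.221, -2.221, 0.0]
contact_force: [-0.6, -0.2, -0.9]
width: 0.0343
gripper_force: 0.3
```

>>> {"fn": "drive_tool", "kwargs": {
  "linear": [
    [-0.03,-0.2,0],
    [-0.05,-0.4,0],
    [-0.07,-0.55,0],
    [-0.08,-0.65,0],
    [-0.08,-0.7,0],
    [-0.08,-0.72,0],
    [-0.08,-0.6,0],
    [-0.08,-0.3,0]
  ],
  "rotation": [
    [0,0,0],
    [0,0,0],
    [0,0,0],
    [0,0,0],
    [0,0,0],
    [0,0,0],
    [0,0,0],
    [0,0,0]
  ],
  "hand": [34,34,34,34,34,34,34,34]
}}

```text
clock: 4.97
ee_pos: [0.6245, -0.2297, 0.0151]
eef_rot: [2.222, 2.22, 0.0]
contact_force: [-0.1, 0.7, 0.7]
width: 0.0341
gripper_force: 0.0
```

```bash
python3 -c "
from look import *
for c in('scene','side'):
    d=look(c,cupB=(.622,-.275),cupK=(.536,-.307));cv2.imwrite(f'pics/{c}2.png',d['image'])"
```

```text
scene t 5.02 tcp [ 0.6242 -0.2275  0.015 ]
cupB [ 0.622 -0.275] 0 0
cupK [ 0.536 -0.307] 0 0
side t 5.07 tcp [ 0.6243 -0.2279  0.015 ]
cupB [ 0.619 -0.261] 0.0379 336
cupK [ 0.535 -0.309] 0.0273 315
```

View pics/side2.png

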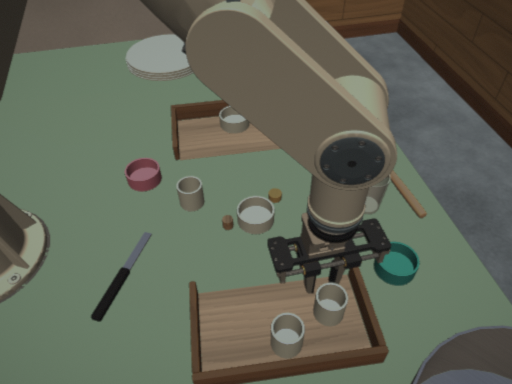

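The side view shows cup_2 upright in the tray at (331,303), clear of the kept cup. Next is the other cup.

>>> {"fn": "drive_tool", "kwargs": {
  "linear": [
    [0,0.6,0.1],
    [0,1.3,0.8],
    [0,2.0,2.0],
    [-0.5,2.8,3.2],
    [-1.2,3.6,3.8],
    [-1.9,4.6,3.8],
    [-2.6,5.6,3.8],
    [-3.3,6.6,3.8]
  ],
  "rotation": [
    [0,0,0],
    [0,0,0],
    [0,0,0],
    [0,0,0],
    [0,0,0],
    [0,0,0],
    [0,0,0],
    [0,0,0]
  ],
  "hand": [34,34,34,34,34,34,34,34]
}}

```text
clock: 5.73
ee_pos: [0.5245, -0.03, 0.1298]
eef_rot: [2.22, 2.221, 0.002]
contact_force: [0.3, 0.6, -0.1]
width: 0.0343
gripper_force: 0.0
```

>>> {"fn": "drive_tool", "kwargs": {
  "linear": [
    [-0.7,0.9,0],
    [-1.4,1.8,0],
    [-2.1,2.7,0],
    [-2.8,3.6,0],
    [-3.3,4.1,0],
    [-3.35,4.25,0],
    [-3.35,4.25,0],
    [-3.35,4.25,0]
  ],
  "rotation": [
    [0,0,0],
    [0,0,0],
    [0,0,0],
    [0,0,0],
    [0,0,0],
    [0,0,0],
    [0,0,0],
    [0,0,0]
  ],
  "hand": [34,34,34,34,34,34,34,34]
}}

```text
clock: 6.4
ee_pos: [0.4258, 0.0961, 0.1294]
eef_rot: [2.219, 2.222, 0.002]
contact_force: [0.1, 0.0, -0.5]
width: 0.0339
gripper_force: 0.0
```

```bash
python3 -c "
from look import *
for c in('scene','side'):
    d=look(c,cupA=(.423,.048),cupB=(.622,-.275),cupK=(.536,-.307),ram=(.547,-.033))"
```

```text
scene t 6.45 tcp [0.426  0.0958 0.1293]
cupA [0.426 0.048] 0.0281 112
cupB [ 0.626 -0.272] 0.0285 123
cupK [ 0.538 -0.308] 0.0296 110
ram [ 0.549 -0.033] 0.0403 184
side t 6.5 tcp [0.426  0.0955 0.1292]
cupA [0.421 0.047] 0.0284 187
cupB [ 0.623 -0.271] 0.0282 290
cupK [ 0.535 -0.309] 0.0274 309
ram [ 0.545 -0.034] 0.0399 286
```

>>> {"fn": "drive_tool", "kwargs": {
  "linear": [
    [-0.05,0.1,-1.0],
    [-0.05,0.1,-2.1],
    [-0.05,0.1,-3.1],
    [-0.05,0.1,-3.6],
    [-0.05,0.1,-3.75],
    [-0.05,0.0,-3.8],
    [-0.05,-0.15,-3.8],
    [-0.05,-0.3,-3.8]
  ],
  "rotation": [
    [0,0,0],
    [0,0,0],
    [0,0,0],
    [0,0,0],
    [0,0,0],
    [0,0,0],
    [0,0,0],
    [0,0,0]
  ],
  "hand": [34,34,34,34,34,34,34,34]
}}

```text
clock: 7.17
ee_pos: [0.4244, 0.0865, 0.016]
eef_rot: [2.221, 2.221, 0.002]
contact_force: [-0.3, -0.4, 0.3]
width: 0.0339
gripper_force: 0.0
```

>>> {"fn": "drive_tool", "kwargs": {
  "linear": [
    [0,-0.1,0],
    [0,-0.2,0],
    [0,-0.3,0],
    [0,-0.4,0],
    [0.01,-0.55,0],
    [0.03,-0.75,0],
    [0.05,-0.95,0],
    [0.07,-1.15,0]
  ],
  "rotation": [
    [0,0,0],
    [0,0,0],
    [0,0,0],
    [0,0,0],
    [0,0,0],
    [0,0,0],
    [0,0,0],
    [0,0,0]
  ],
  "hand": [34,34,34,34,34,34,34,34]
}}

```text
clock: 7.83
ee_pos: [0.4256, 0.0519, 0.0151]
eef_rot: [2.221, 2.222, 0.0]
contact_force: [-0.6, 2.3, 2.4]
width: 0.0341
gripper_force: 1.2
```

>>> {"fn": "drive_tool", "kwargs": {
  "linear": [
    [0.02,-0.22,0],
    [0.05,-0.45,0],
    [0.07,-0.7,0],
    [0.1,-0.95,0],
    [0.12,-1.2,0],
    [0.15,-1.45,0],
    [0.17,-1.7,0],
    [0.2,-1.95,0]
  ],
  "rotation": [
    [0,0,0],
    [0,0,0],
    [0,0,0],
    [0,0,0],
    [0,0,0],
    [0,0,0],
    [0,0,0],
    [0,0,0]
  ],
  "hand": [34,34,34,34,34,34,34,34]
}}

```text
clock: 8.5
ee_pos: [0.4315, -0.0068, 0.0151]
eef_rot: [-2.222, -2.221, 0.0]
contact_force: [-1.6, 1.5, 1.3]
width: 0.0342
gripper_force: 1.1
```

>>> {"fn": "drive_tool", "kwargs": {
  "linear": [
    [0.02,-0.25,0],
    [0.05,-0.5,0],
    [0.07,-0.75,0],
    [0.1,-1.0,0],
    [0.12,-1.25,0],
    [0.15,-1.5,0],
    [0.17,-1.75,0],
    [0.2,-2.0,0]
  ],
  "rotation": [
    [0,0,0],
    [0,0,0],
    [0,0,0],
    [0,0,0],
    [0,0,0],
    [0,0,0],
    [0,0,0],
    [0,0,0]
  ],
  "hand": [34,34,34,34,34,34,34,34]
}}

```text
clock: 9.17
ee_pos: [0.4375, -0.0668, 0.0151]
eef_rot: [-2.221, -2.221, 0.0]
contact_force: [-0.0, 1.7, 1.9]
width: 0.0337
gripper_force: 1.1
```

```bash
python3 -c "
from look import *
d=look('side',cupA=(.438,-.105));cv2.imwrite('pics/side3.png',d['image'])"
```

```text
side t 9.22 tcp [ 0.4379 -0.0676  0.0151]
cupA [ 0.437 -0.088] 0.0362 279
```

View pics/side3.png

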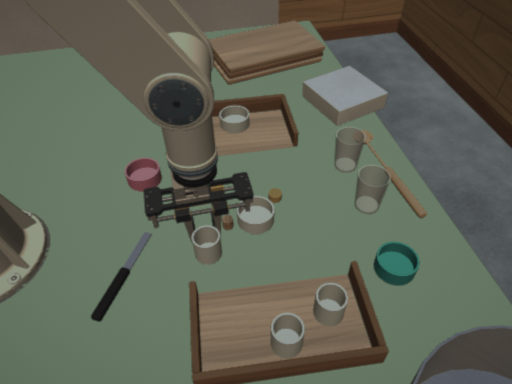

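The side view shows cup_1 at (207,245), upright in the cradle and clear of the cork and ramekin. I'll continue into the tray.

>>> {"fn": "drive_tool", "kwargs": {
  "linear": [
    [0.02,-0.25,0],
    [0.05,-0.5,0],
    [0.07,-0.75,0],
    [0.1,-1.0,0],
    [0.12,-1.25,0],
    [0.15,-1.5,0],
    [0.17,-1.75,0],
    [0.2,-2.0,0]
  ],
  "rotation": [
    [0,0,0],
    [0,0,0],
    [0,0,0],
    [0,0,0],
    [0,0,0],
    [0,0,0],
    [0,0,0],
    [0,0,0]
  ],
  "hand": [34,34,34,34,34,34,34,34]
}}

```text
clock: 9.88
ee_pos: [0.4435, -0.1268, 0.015]
eef_rot: [-2.221, -2.221, 0.0]
contact_force: [-0.1, 0.3, -0.7]
width: 0.0342
gripper_force: 0.5
```

>>> {"fn": "drive_tool", "kwargs": {
  "linear": [
    [0.02,-0.25,0],
    [0.05,-0.5,0],
    [0.07,-0.75,0],
    [0.1,-1.0,0],
    [0.12,-1.25,0],
    [0.15,-1.5,0],
    [0.17,-1.75,0],
    [0.2,-2.0,0]
  ],
  "rotation": [
    [0,0,0],
    [0,0,0],
    [0,0,0],
    [0,0,0],
    [0,0,0],
    [0,0,0],
    [0,0,0],
    [0,0,0]
  ],
  "hand": [34,34,34,34,34,34,34,34]
}}

```text
clock: 10.55
ee_pos: [0.4495, -0.1867, 0.0151]
eef_rot: [-2.221, -2.221, 0.0]
contact_force: [0.1, 1.3, -0.0]
width: 0.0342
gripper_force: 0.5
```

>>> {"fn": "drive_tool", "kwargs": {
  "linear": [
    [0.02,-0.25,0],
    [0.05,-0.5,0],
    [0.07,-0.75,0],
    [0.1,-0.95,0],
    [0.12,-1.1,0],
    [0.12,-1.2,0],
    [0.12,-1.25,0],
    [0.12,-1.0,0]
  ],
  "rotation": [
    [0,0,0],
    [0,0,0],
    [0,0,0],
    [0,0,0],
    [0,0,0],
    [0,0,0],
    [0,0,0],
    [0,0,0]
  ],
  "hand": [34,34,34,34,34,34,34,34]
}}

```text
clock: 11.22
ee_pos: [0.4535, -0.2169, 0.0152]
eef_rot: [2.222, 2.22, 0.0]
contact_force: [0.5, -0.9, 0.4]
width: 0.0342
gripper_force: 0.0
```

>>> {"fn": "drive_tool", "kwargs": {
  "linear": [
    [0,0.6,0],
    [0,1.2,0.6],
    [0,1.8,1.8],
    [0.4,2.6,3.0],
    [1.2,3.2,3.5],
    [2.2,3.8,3.5],
    [3.0,4.1,3.5],
    [3.2,4.1,3.5]
  ],
  "rotation": [
    [0,0,0],
    [0,0,0],
    [0,0,0],
    [0,0,0],
    [0,0,0],
    [0,0,0],
    [0,0,0],
    [0,0,0]
  ],
  "hand": [34,34,34,34,44,44,44,44]
}}

```text
clock: 11.88
ee_pos: [0.5529, -0.0905, 0.1211]
eef_rot: [2.217, 2.222, 0.004]
contact_force: [-0.9, -0.5, 0.2]
width: 0.044
gripper_force: 0.0
```

```bash
python3 -c "
from look import *
for c in('scene','side'):
    d=look(c,cupA=(.453,-.256),cupB=(.623,-.272),cupK=(.536,-.307),ram=(.547,-.033));cv2.imwrite(f'pics/{c}4.png',d['image'])"
```

```text
scene t 11.93 tcp [ 0.5518 -0.0914  0.1205]
cupA [ 0.455 -0.251] 0.0282 58
cupB [ 0.626 -0.27 ] 0.0288 117
cupK [ 0.537 -0.307] 0.03 117
ram [ 0.549 -0.034] 0.0406 176
side t 11.98 tcp [ 0.5496 -0.0921  0.1199]
cupA [ 0.45  -0.254] 0.0281 301
cupB [ 0.622 -0.271] 0.0272 291
cupK [ 0.535 -0.308] 0.0272 307
ram [ 0.546 -0.034] 0.0405 254
```

View pics/side4.png

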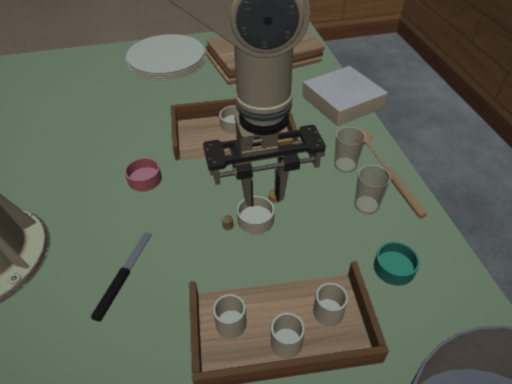

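All three cups are upright inside the tray in the side view, at (230,315), (287,335) and (330,305). The ramekin at (256,214) comes next.

>>> {"fn": "drive_tool", "kwargs": {
  "linear": [
    [0,-0.2,-1.0],
    [0,-0.2,-2.1],
    [0,-0.2,-3.1],
    [0,-0.2,-3.45],
    [0,-0.2,-3.55],
    [0,-0.2,-3.55],
    [0,-0.05,-3.55],
    [0,0.1,-3.55]
  ],
  "rotation": [
    [0,0,0],
    [0,0,0],
    [0,0,0],
    [0,0,0],
    [0,0,0],
    [0,0,0],
    [0,0,0],
    [0,0,0]
  ],
  "hand": [44,44,44,44,44,44,44,44]
}}

```text
clock: 12.65
ee_pos: [0.5501, -0.0901, 0.0152]
eef_rot: [2.221, 2.219, 0.002]
contact_force: [-0.4, -0.7, -0.5]
width: 0.0436
gripper_force: 0.0
```

>>> {"fn": "drive_tool", "kwargs": {
  "linear": [
    [0,0.12,0],
    [0,0.24,0],
    [0,0.36,0],
    [0,0.48,0],
    [0,0.65,0],
    [0,0.85,0],
    [0,1.05,0],
    [0,1.25,0]
  ],
  "rotation": [
    [0,0,0],
    [0,0,0],
    [0,0,0],
    [0,0,0],
    [0,0,0],
    [0,0,0],
    [0,0,0],
    [0,0,0]
  ],
  "hand": [44,44,44,44,44,44,44,44]
}}

```text
clock: 13.32
ee_pos: [0.5493, -0.052, 0.0137]
eef_rot: [2.221, 2.221, 0.0]
contact_force: [1.3, -2.5, 1.6]
width: 0.0442
gripper_force: 1.3
```

>>> {"fn": "drive_tool", "kwargs": {
  "linear": [
    [0,0.22,0],
    [0,0.45,0],
    [-0.04,0.68,0],
    [-0.08,0.9,0],
    [-0.15,1.13,0],
    [-0.22,1.35,0],
    [-0.3,1.58,0],
    [-0.38,1.8,0]
  ],
  "rotation": [
    [0,0,0],
    [0,0,0],
    [0,0,0],
    [0,0,0],
    [0,0,0],
    [0,0,0],
    [0,0,0],
    [0,0,0]
  ],
  "hand": [44,44,44,44,44,44,44,44]
}}

```text
clock: 13.98
ee_pos: [0.5374, 0.0022, 0.0136]
eef_rot: [-2.221, -2.221, 0.0]
contact_force: [0.9, -1.5, 2.1]
width: 0.044
gripper_force: 1.2
```

```bash
python3 -c "
from look import *
for c in('scene','side'):
    d=look(c,ram=(.535,.055));cv2.imwrite(f'pics/{c}5.png',d['image'])"
```

```text
scene t 14.03 tcp [0.5367 0.0031 0.0134]
ram [0.545 0.038] 0.0491 217
side t 14.08 tcp [0.5367 0.0026 0.0134]
ram [0.53  0.038] 0.0494 135
```

View pics/scene5.png

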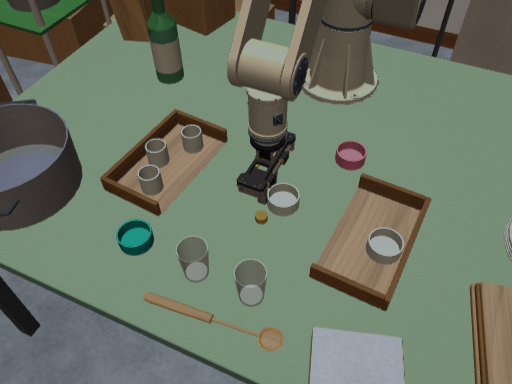

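The scene view shows the ramekin at (283,197) moving upright in the cradle. The cap at (261,217) is clear of it.

>>> {"fn": "drive_tool", "kwargs": {
  "linear": [
    [-0.07,0.2,0],
    [-0.15,0.43,0],
    [-0.22,0.66,0],
    [-0.3,0.9,0],
    [-0.38,1.13,0],
    [-0.46,1.36,0],
    [-0.54,1.6,0],
    [-0.62,1.83,0]
  ],
  "rotation": [
    [0,0,0],
    [0,0,0],
    [0,0,0],
    [0,0,0],
    [0,0,0],
    [0,0,0],
    [0,0,0],
    [0,0,0]
  ],
  "hand": [44,44,44,44,44,44,44,44]
}}

```text
clock: 14.75
ee_pos: [0.5187, 0.0572, 0.0136]
eef_rot: [-2.221, -2.221, 0.0]
contact_force: [-0.1, -0.4, -0.9]
width: 0.0439
gripper_force: 0.5
```

>>> {"fn": "drive_tool", "kwargs": {
  "linear": [
    [-0.08,0.23,0],
    [-0.16,0.46,0],
    [-0.24,0.7,0],
    [-0.32,0.93,0],
    [-0.4,1.16,0],
    [-0.48,1.4,0],
    [-0.56,1.63,0],
    [-0.64,1.86,0]
  ],
  "rotation": [
    [0,0,0],
    [0,0,0],
    [0,0,0],
    [0,0,0],
    [0,0,0],
    [0,0,0],
    [0,0,0],
    [0,0,0]
  ],
  "hand": [44,44,44,44,44,44,44,44]
}}

```text
clock: 15.42
ee_pos: [0.4996, 0.1129, 0.0136]
eef_rot: [-2.221, -2.221, 0.0]
contact_force: [-0.1, -0.4, -0.4]
width: 0.0438
gripper_force: 0.4
```

```bash
python3 -c "
from look import *
for c in('scene','side'):
    d=look(c,ram=(.499,.155));cv2.imwrite(f'pics/{c}6.png',d['image'])"
```

```text
scene t 15.47 tcp [0.4992 0.1137 0.0136]
ram [0.508 0.147] 0.0502 163
side t 15.52 tcp [0.4995 0.1132 0.0136]
ram [0.505 0.145] 0.0494 109
```

View pics/scene6.png

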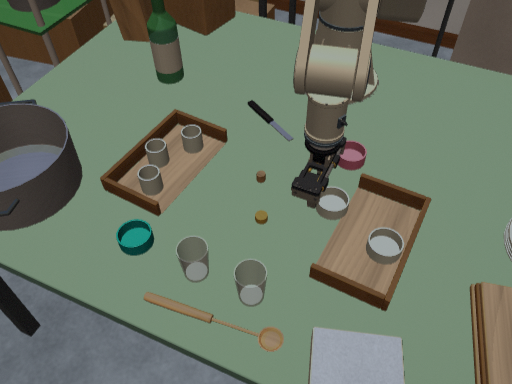

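The scene view shows the ramekin at (333,203), upright at the mouth of its tray and heading for the free back-left part.

>>> {"fn": "drive_tool", "kwargs": {
  "linear": [
    [-0.08,0.23,0],
    [-0.16,0.46,0],
    [-0.24,0.7,0],
    [-0.32,0.93,0],
    [-0.4,1.16,0],
    [-0.48,1.4,0],
    [-0.56,1.63,0],
    [-0.64,1.86,0]
  ],
  "rotation": [
    [0,0,0],
    [0,0,0],
    [0,0,0],
    [0,0,0],
    [0,0,0],
    [0,0,0],
    [0,0,0],
    [0,0,0]
  ],
  "hand": [44,44,44,44,44,44,44,44]
}}

```text
clock: 16.18
ee_pos: [0.4805, 0.1687, 0.0136]
eef_rot: [2.221, 2.222, 0.0]
contact_force: [0.4, -1.0, 1.0]
width: 0.044
gripper_force: 0.8
```

>>> {"fn": "drive_tool", "kwargs": {
  "linear": [
    [-0.08,0.23,0],
    [-0.16,0.46,0],
    [-0.24,0.7,0],
    [-0.32,0.93,0],
    [-0.36,1.16,0],
    [-0.38,1.35,0],
    [-0.4,1.47,0],
    [-0.4,1.55,0]
  ],
  "rotation": [
    [0,0,0],
    [0,0,0],
    [0,0,0],
    [0,0,0],
    [0,0,0],
    [0,0,0],
    [0,0,0],
    [0,0,0]
  ],
  "hand": [44,44,44,44,44,44,44,44]
}}

```text
clock: 16.85
ee_pos: [0.4685, 0.215, 0.0135]
eef_rot: [-2.221, -2.222, 0.0]
contact_force: [-0.6, -2.5, 0.6]
width: 0.0438
gripper_force: 1.0
```

>>> {"fn": "drive_tool", "kwargs": {
  "linear": [
    [0,-0.1,0],
    [0,-0.5,0],
    [0,-1.2,0.3],
    [0,-2.0,1.2],
    [0.2,-2.8,2.4],
    [0.2,-3.6,3.6],
    [0.2,-4.4,4.5],
    [0.2,-4.4,4.5]
  ],
  "rotation": [
    [0,0,0],
    [0,0,0],
    [0,0,0],
    [0,0,0],
    [0,0,0],
    [0,0,0],
    [0,0,0],
    [0,0,0]
  ],
  "hand": [44,44,44,44,44,44,44,44]
}}

```text
clock: 17.52
ee_pos: [0.4774, 0.0789, 0.1538]
eef_rot: [2.22, 2.215, 0.009]
contact_force: [1.6, 0.7, 0.4]
width: 0.0443
gripper_force: 0.0
```

```bash
python3 -c "
from look import *
for c in('scene','side'):
    d=look(c,ram=(.469,.256),ramK=(.565,.3),cupA=(.453,-.253),cupB=(.623,-.271),cupK=(.536,-.307));cv2.imwrite(f'pics/{c}7.png',d['image'])
    P=cloud(d)
    for b in((.79,-.049),(.792,.082)):print('bk',circ(P,np.array(b),.09,.033))"
```

```text
scene t 17.57 tcp [0.4765 0.0802 0.1514]
ram [0.46  0.262] 0.0501 257
ramK [0.569 0.302] 0.0409 234
cupA [ 0.455 -0.252] 0.0288 104
cupB [ 0.626 -0.27 ] 0.0287 121
cupK [ 0.538 -0.307] 0.0295 108
bk (array([ 0.79138935, -0.04938694]), 0.03436564654111862, 193)
bk (array([0.79357946, 0.08333517]), 0.03371872380375862, 195)
side t 17.62 tcp [0.4753 0.081  0.1496]
ram [0.464 0.257] 0.0402 166
ramK [0.573 0.306] 0.0499 200
cupA [ 0.451 -0.253] 0.0274 303
cupB [ 0.622 -0.272] 0.0273 294
cupK [ 0.535 -0.308] 0.0276 315
bk (array([ 0.78785634, -0.04932602]), 0.03368223085999489, 229)
bk (array([0.78965962, 0.08248442]), 0.034448496997356415, 192)
```

View pics/scene7.png

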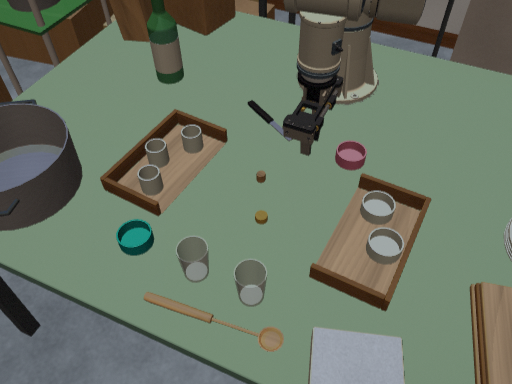

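The scene view shows both ramekins in the left tray at (378,207) and (385,246), and three cups upright in the right tray. The beakers haven't moved, and the arm is clear of everything.

```bash
python3 -c "
from plant import manip
print(manip.job_done())"
```

```text
the job is handed in; nothing more can be done
None
```

The job is handed in at about 17.6 s: both cups stand upright in the cup tray on the robot's right and the ramekin in the ramekin tray on its left, every force reading stayed under 4 N, and the beakers did not move.

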